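Unclamp the drilled spacer and hold it hole-up

ROBOT

A 7-joint arm with a two-finger parallel gripper is mounted at the origin on the work surface. World frame = base frame: x ahead of the robot, y to its left, z up, the work surface at z = 0. Lengths are in m, angles in rad, forces in N, time in s.
With the tool pointing down it reaches from about 0.425 to 0.95 m from the base axis. Payload 16.7 kg.
Tool frame: the origin (TCP) lies midway between the tips of the shut fingers; the grasp point (between the pads) lies 19 mm behind it (r.grip_point_offset is the distance from the TCP to the grasp point, in m); z points along the fingers, y is the direction in which the jaws open and shut (so a half turn about z gives the same grasp; the last joint's range is limited). The gripper opens to 94 mm and grips with 3 to 60 N. Pads are 16 mm wide; open, the fingers measure 119 mm over their backs; the gripper's body (75 mm by 177 mm) begins 78 mm behind the grasp point.
Start: joints at [-1.407, 0.426, 0.074, 1.606, -0.034, 1.111, -0.067], TCP at [0.208, 0.642, 0.205] pointing down, gripper open.
Joint ranges: [-2.85, 2.85], [-0.5, 2.14], [-1.23, 1.37], [0.21, 2.46], [-1.02, 4.16], [0.16, 2.05], [-2.73, 2.73]. Speed limits (rad/s): [1.89, 1.89, 2.39, 2.39, 3.01, 3.01, 3.01].

INTERFACE

Orientations are given as a rotation vector (axis times angle).
In Python, from plant import r, cams gives the robot as it stands.
- The arm moves only by the tool step_arm, never from a script. Its argument "increments" is a list of rows, each a list of 2 entries, a list of its own where there are three numbers: the shift along the world's x, y, z in m, then the turn about the world's z in degrees. A call has 1 to 5 rows; each row is the pose to reach, as a shift and turn from the pose commanded when the call began; what a row does not reach only later rows make up. A row lasts 1/10 s, in which the tool goes at most 50 mm and 8.59 degrees, less where a joint would pass 70% of its speed; a pose out of reach is approached as far as the arm can. A call with a gripper value outside its range is refused whole. "hand" is the closure, from 0 (fully open) to 1 (shut), set as the call begins (left out, the last holds). The fingers move at their own pace and stop on an object; "force" is the grip in N (left out, the last holds). Time passes only in rows, so rows that repeat a pose let the fingers close. It gives the time, the measured TCP pose, the force and the opening at its end, in the units of the state.
- r.read_state(): the state, without advancing time (a new reading comes with each control period).
- cams.grab_frame(name): name is "scene" or "top" or "wrist"; returns the picture (420x560x3 uint8, blue, green, red); there is no depth.
- cams.camera_info(name): a dict with "fx", "fy", "cx", "cy" (pixels), "rvec" (rotation vector, rad) and "tvec" (3), from world to camera coordinates, as OpenCV has them. Camera axes: x right, y down, z forward; pixel columns grow to the right and rows downward; lengths in m; the calibration is good to about 2 mm. A picture is of the moment at which its call begins: read the wrist's pose just before it. camera_info takes no time and is no camera call; for the wrist camera it gives the pose at the moment of the call.
- r.sign_off(): hands the job in, once; it reports no verdict.
The state is a dict: "t": time; "joint_pos": joint angles; "qvel": joint speeds; "joint_torque": joint torques, N m; "ee_pos": TCP position; "ee_rot": TCP orientation; "wrist_force": force on the tool from outside, world axes, zero at the start; "moment": the same for the moment, N m; "grip_width": finger opening in m.
Only numpy, scipy, OpenCV 4.12 (cv2) and the standard library are available. Lean on these libraries where they do the work, as an engineer would, in place of code of your own. Each camera call takes 0.05 s, during which the arm holds its last target. There are 200 camera calls.

TASK

The cross-hole is drilled: swing the jig's toggle clamp right back off the aluminium spacer, take the spacer out and hold it in the gripper with its blind hole facing straight up, still and at least 15 cm above the bench, so that I can fit the insert. Only one of its two ends has the hole, and you may have to feel for it. Finish while still holding it; leave the clamp open, the other spacer in its waiting nest and everything else on the bench where it is.

Things in the scene. Friction and masses are not known exactly. Their poses are not given: they have to be found in the camera images.
- jig: drilling jig fixed to the bench: plywood board 18 mm thick, x -60 to 200, y -170 to 170 mm. Origin on the bench surface below the clamped spacer's middle; x points to the clamp (roughly away from the robot), y along the clamped spacer, z up. The toggle clamp stands on a wooden riser at x 75 to 149, y -23 to 23 mm, riser top 58 mm above the bench
- seat (a point): middle of the clamped spacer's place, jig (0, 0, 43) mm, jig axes. The spacer lies on the board, its top 68 mm above the bench, between two steel rails 8 mm high, 12 mm wide (inner faces at x +-26.5, y -30 to 30 mm); a stop pin 8 mm wide, 10 mm high, at x 17, y -44.5 mm is at its -y end. Its ends are otherwise open
- waiting_seat (a point): middle of the second spacer's place on the board, between two low battens: jig (120, 120, 43) mm; jig axes
- clamp_arm (a joint): angle of the clamp's holding arm, rad: 0 = clamped (arm level, rubber-tipped spindle pressing on the spacer with about 16 N), grows as it swings up and back off the spacer, 1.53 = fully back on its stop. Then the arm stands upright at about jig x 100 mm, top 190 mm above the bench, spindle tip at about x 70 mm, 174 mm above the bench
- handle_grip (a point): middle of the clamp's black handle grip, 20 mm thick, 83 mm long, upright when clamped with this point at jig (84, 0, 187) mm. Push it back, away from the spacer: about 5 N takes it over centre, then light; it stays about where left. Its path, jig x, z mm (handle lean rad): 84, 187 (0); 123, 180 (0.43); 155, 162 (0.81); 175, 141 (1.10); 188, 118 (1.35); 194, 97 (1.56); 195, 77 (1.73, fully back)
- spacer_a_center (a point): one of two identical square aluminium spacers, 50 x 50 x 80 mm, 0.42 kg, lying down. Point: its centre, 25 mm above its underside. Its y runs along its length (parallel to the jig's y at the start), its z up. A round blind hole, 36 mm wide, 45 mm deep, is in the middle of ONE end, at +y or -y (not told: feel or look); the other end is plain. Either spacer may be the clamped one, at seat
- spacer_b_center (a point): one of two identical square aluminium spacers, 50 x 50 x 80 mm, 0.42 kg, lying down. Point: its centre, 25 mm above its underside. Its y runs along its length (parallel to the jig's y at the start), its z up. A round blind hole, 36 mm wide, 45 mm deep, is in the middle of ONE end, at +y or -y (not told: feel or look); the other end is plain. Either spacer may be the clamped one, at seat
- spacer_a: the same spacer as spacer_a_center, same axes; origin in the middle of the face it lies on at the start, 25 mm below the centre
- spacer_b: the same spacer as spacer_b_center, same axes; origin in the middle of the face it lies on at the start, 25 mm below the centre
- brush: chip brush lying on the -y side of the jig board, about 140 mm long; leave it alone
- screwdriver: screwdriver, about 200 mm long, on the bench beside the board; leave it alone
- wrench: open-ended wrench, about 180 mm long, on the bench beside the board; leave it alone
- jar: jar of screws, 60 mm across, 75 mm high, on the bench beside the board; leave it alone
- oil_can: grey oil tin, 64 mm across, 140 mm high, on the bench beside the board; leave it alone
- hammer: hammer, about 300 mm long, on the right of the bench; leave it alone
- tube_offcut: short offcut of steel tube standing on end, 42 mm across, 60 mm high, on the bench beside the board; leave it alone
Things that resemble listed ones, but are neither listed nor needed, are in the scene too. Leave any pink look-alike of the spacer_b alone.

How it is judged:
On the way, in this order (a step that is already met when the one before it is completed fails the run):
1. the clamp arm is swung back off the spacer (beyond 1.2 rad) (value of joint clamp_arm above 1.2 rad), for 0.2 s.
2. the spacer that was clamped is lifted out of the jig in the gripper, its centre more than 10 cm above the bench (((height (world z) of spacer_a_center above 0.1 m and contact force between spacer_a and the fingers above 1 N and distance between spacer_b_center and waiting_seat below 0.02 m) or (height (world z) of spacer_b_center above 0.1 m and contact force between spacer_b and the fingers above 1 N and distance between spacer_a_center and waiting_seat below 0.02 m))), for 0.2 s.
At the end, for the whole second after the job is handed in: ends gripping the spacer that was clamped: blind hole up within 12 degrees, centre over 14 cm above the bench, at rest, gripped with over 1 N, not resting on the jig, jar or tin; clamp arm open beyond 1.2 rad; other spacer within 20 mm of its waiting place (value of joint clamp_arm above 1.2 rad and ((height (world z) of spacer_a_center above 0.14 m and angle between spacer_a_center's own y axis and vertical below 0.21 rad and contact force between spacer_a and the fingers above 1 N and contact force between spacer_a and jig below 0.2 N and contact force between spacer_a and jar below 0.2 N and contact force between spacer_a and oil_can below 0.2 N and linear speed of spacer_a below 0.03 m/s and angular speed of spacer_a below 0.2 rad/s and distance between spacer_b_center and waiting_seat below 0.02 m) or (height (world z) of spacer_b_center above 0.14 m and angle between spacer_b_center's own y axis and vertical above 2.9316 rad and contact force between spacer_b and the fingers above 1 N and contact force between spacer_b and jig below 0.2 N and contact force between spacer_b and jar below 0.2 N and contact force between spacer_b and oil_can below 0.2 N and linear speed of spacer_b below 0.03 m/s and angular speed of spacer_b below 0.2 rad/s and distance between spacer_a_center and waiting_seat below 0.02 m))); the arm keeps its last pose, push and grip.
It fails at once if the spacer in the waiting nest was moved as well (both spacers more than 30 mm from their starts) (distance of each of spacer_a_center, spacer_b_center from where it was at the start of the episode above 0.03 m).
It fails at once if a bystander was moved by more than 30 mm (distance of any of brush, screwdriver, wrench, jar, oil_can, hammer, tube_offcut from where it was at the start of the episode above 0.03 m).
It also fails if it takes over 51 s, if anything falls off the work surface, if the arm or the gripper's body presses on something with over 40 N, if the wrist force passes 120 N, or if a joint passes its speed limit or range.

## Working session

There is one attempt and no reset: what is moved stays moved. The work goes in short steps, Python scripts to look and compute and a tool call to move; the robot and the scene stay as the last step left them, time stands still between calls to the robot, and variables do not carry over. Pictures are saved under pics/ and viewed, about 8 in all and at most 12, crops included, and the job is handed in when it is done.

Besides the shell and the picture viewer there is one more tool, called as name(argument=value, ...) on one line, values as JSON. step_arm: Moves the arm, as the interface text tells. Its arguments: {"type":"object","properties":{"increments":{"type":"array","items":{"type":"array"}},"hand":{"type":"number"},"force":{"type":"number"}},"required":["increments"]}

```bash
mkdir -p pics; ls; python3 - <<'E'
from plant import r,cams
import cv2,numpy as np
s=r.read_state(); print(s['t'],s['ee_pos'],s['ee_rot'],s['grip_width'])
for n in ("top","scene"):
    cv2.imwrite(f"pics/{n}0.png",cams.grab_frame(n)); c=cams.camera_info(n); print(n,c)
E
```

```text
pics
0.0 [0.20761377 0.64180375 0.20476349] [-4.89366001e-01 -3.10315619e+00  2.03706546e-03] 0.09428862384833253
top {'fx': 439.4956397774434, 'fy': 439.4956397774434, 'cx': 283.79754891077437, 'cy': 216.2410208494953, 'rvec': array([ 2.02724146, -2.1873632 ,  0.24055618]), 'tvec': array([-0.02142727,  0.56732884,  1.35628127])}
scene {'fx': 493.82604196715005, 'fy': 493.82604196715005, 'cx': 282.5179601162906, 'cy': 213.4253607791232, 'rvec': array([ 2.49315562,  0.82020928, -0.22344364]), 'tvec': array([-0.39937702, -0.2340832 ,  1.58860813])}
```

View pics/top0.png

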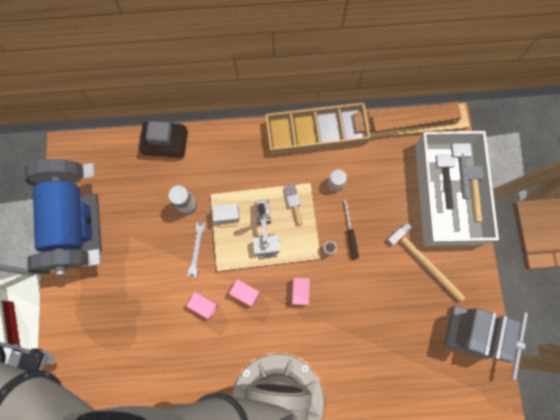

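View pics/scene0.png

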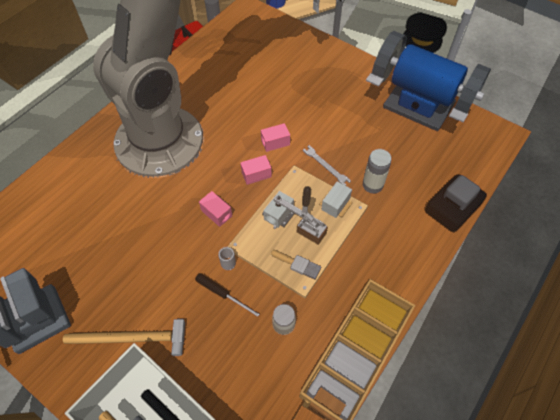

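The top view shows the board with corners near (211,193), (315,185), (320,260), (216,270). The clamped spacer is at (266,246), the waiting one at (226,214), the brush at (292,205), and three pink look-alikes sit in front, which I'll leave alone. Next I'll fit the board's pose from its corners.

```bash
cat > h.py <<'E'
import cv2,numpy as np
from plant import r,cams
def ray(c,p):
    R=cv2.Rodrigues(np.array(c['rvec']))[0]; o=-R.T@c['tvec']
    d=R.T@np.array([(p[0]-c['cx'])/c['fx'],(p[1]-c['cy'])/c['fy'],1]); return o,d
def onz(c,p,z):
    o,d=ray(c,p); return o+d*(z-o[2])/d[2]
def proj(c,P):
    K=np.array([[c['fx'],0,c['cx']],[0,c['fy'],c['cy']],[0,0,1.]])
    return cv2.projectPoints(np.array(P,float).reshape(-1,3),np.array(c['rvec']),np.array(c['tvec']),K,None)[0][:,0]
E
python3 - <<'E'
from h import *
c=cams.camera_info("top"); im=cv2.imread("pics/top0.png")
h=cv2.cvtColor(im,cv2.COLOR_BGR2HSV)
roi=np.zeros(im.shape[:2],np.uint8); roi[170:285,195:335]=255
print(h[255,225],h[280,225],h[225,240])
m=((h[...,0]>=12)&(h[...,0]<=30)&(h[...,2]>150)).astype(np.uint8)*255&roi
m=cv2.morphologyEx(m,cv2.MORPH_OPEN,np.ones((3,3)))
cs,_=cv2.findContours(m,0,2); k=max(cs,key=cv2.contourArea); hull=cv2.convexHull(k)
rect=cv2.minAreaRect(np.float32([onz(c,p[0],.018)[:2]*1000 for p in hull]))
print(rect, cv2.boxPoints(rect))
ctr=np.array(rect[0]);b=cv2.boxPoints(rect)
# long-axis dir
e=[b[1]-b[0],b[2]-b[1]]; v=max(e,key=np.linalg.norm); v=v/np.linalg.norm(v); v*=np.sign(v[1])
y=v; x=np.array([y[1],-y[0]]); o=ctr-70*x
print("o",o,"x",x,"yaw",np.degrees(np.arctan2(x[1],x[0])))
J=lambda p:np.append(o+p[0]*x+p[1]*y,p[2])/1000
np.savez("jig.npz",o=o/1000,x=x,y=y)
for n in("top","scene"):
    ii=cv2.imread(f"pics/{n}0.png"); cc=cams.camera_info(n)
    pts=[J(p) for p in [(-60,-170,18),(-60,170,18),(200,170,18),(200,-170,18),(-25,-40,68),(-25,40,68),(25,40,68),(25,-40,68),(84,0,187),(120,120,68)]]
    q=proj(cc,pts); a=cv2.resize(ii,None,fx=4,fy=4,interpolation=2)
    for p in q: cv2.circle(a,tuple(int(t*4+2) for t in p),4,(0,0,255),-1)
    ce=q[:8].mean(0)*4; x0,y0=int(ce[0])-330,int(ce[1])-270
    cv2.imwrite(f"pics/{n}1.png",a[y0:y0+540,x0:x0+660])
E
```

```text
[ 20  79 245] [ 12 137 220] [ 18  85 234]
((548.1903076171875, 3.9527130126953125), (472.22900390625, 385.365966796875), 85.6500244140625) [[ 338.15344 -216.86691]
 [ 722.4093  -246.09634]
 [ 758.2272   224.77234]
 [ 373.9713   254.00177]]
o [478.39195251   9.26210928] x [ 0.99711937 -0.07584852] yaw -4.3499775
```

View pics/top1.png

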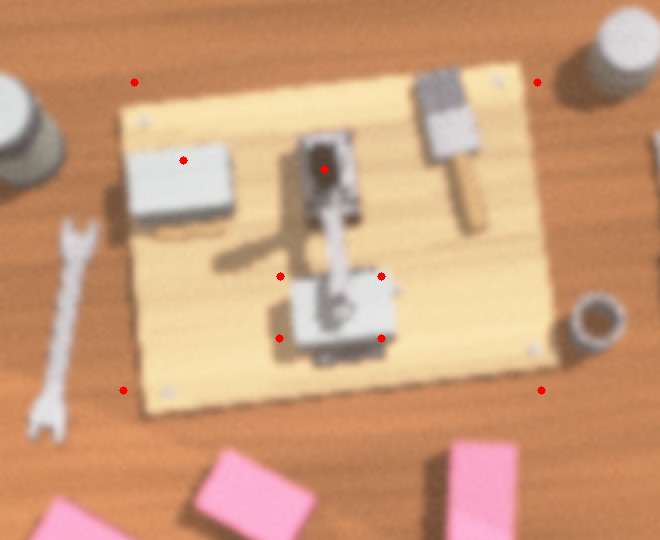

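View pics/scene1.png

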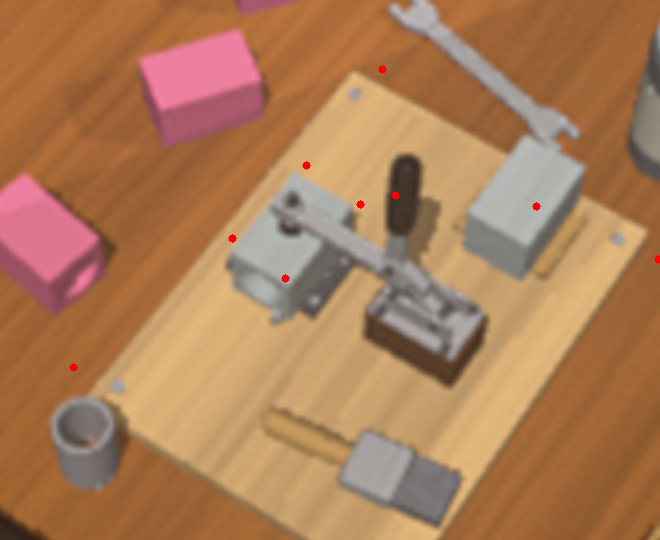

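The contour leaked into the bench, so the projected dots miss. In the scene crop, the clamped spacer's -y end (258,285), beside the stop pin, shows a round feature. I'll redo the fit with a tighter saturation limit.

```bash
cat > fit.py <<'E'
from h import *
c=cams.camera_info("top"); im=cv2.imread("pics/top0.png")
h=cv2.cvtColor(im,cv2.COLOR_BGR2HSV)
roi=np.zeros(im.shape[:2],np.uint8); roi[170:285,200:330]=255
m=((h[...,0]>=14)&(h[...,0]<=32)&(h[...,2]>170)&(h[...,1]<112)&(h[...,1]>40)).astype(np.uint8)*255&roi
m=cv2.morphologyEx(m,cv2.MORPH_OPEN,np.ones((5,5)))
cs,_=cv2.findContours(m,0,2); k=max(cs,key=cv2.contourArea); hull=cv2.convexHull(k)
rect=cv2.minAreaRect(np.float32([onz(c,p[0],.018)[:2]*1000 for p in hull]))
print(rect)
ctr=np.array(rect[0]);b=cv2.boxPoints(rect)
e=[b[1]-b[0],b[2]-b[1]]; v=max(e,key=np.linalg.norm); v=v/np.linalg.norm(v); v*=np.sign(v[1])
y=v; x=np.array([y[1],-y[0]]); o=ctr-70*x
print("o",o,"x",x,"yaw",np.degrees(np.arctan2(x[1],x[0])))
J=lambda p:np.append(o+p[0]*x+p[1]*y,p[2])/1000
np.savez("jig.npz",o=o/1000,x=x,y=y)
out=[]
for n in("top","scene"):
    ii=cv2.imread(f"pics/{n}0.png"); cc=cams.camera_info(n)
    pts=[J(p) for p in [(-60,-170,18),(-60,170,18),(200,170,18),(200,-170,18),(-25,-40,68),(-25,40,68),(25,40,68),(25,-40,68),(84,0,187),(120,120,68)]]
    q=proj(cc,pts); a=cv2.resize(ii,None,fx=4,fy=4,interpolation=2)
    for p in q: cv2.circle(a,tuple(int(t*4+2) for t in p),3,(0,0,255),-1)
    ce=q[4:8].mean(0)*4; x0,y0=int(ce[0])-200,int(ce[1])-270
    out.append(a[y0-30:y0+510,x0-50:x0+350])
cv2.imwrite("pics/fit.png",np.hstack(out))
E
python3 fit.py
```

```text
((546.7472534179688, 2.513336181640625), (263.54290771484375, 343.5338439941406), 2.240412473678589)
o [ 4.76800766e+02 -2.23157406e-01] x [0.9992356  0.03909276] yaw 2.2404213
```

View pics/fit.png

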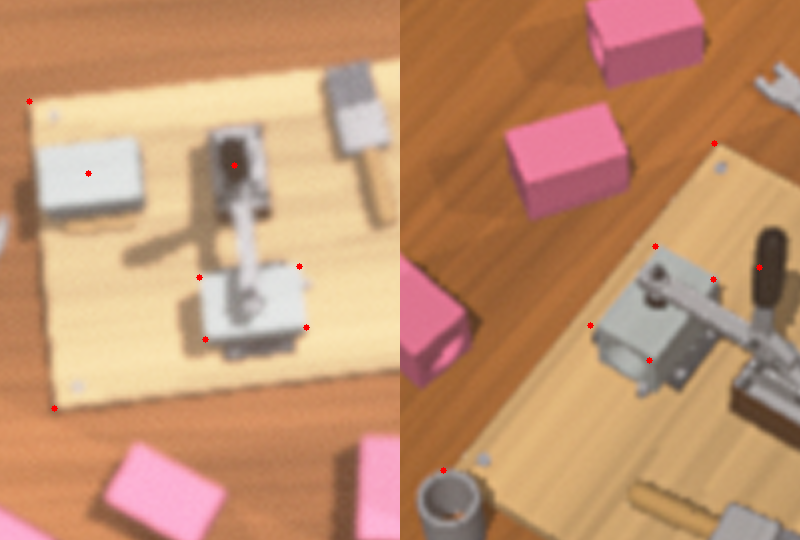

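The fit gives 263×343 mm against the real 260×340, so it is good to 2–3 mm. The jig origin is at (0.4768, 0.000) with yaw 2.24°.

**Which end has the hole:** the clamped spacer shows a round opening at its -y end, and the waiting spacer's -y end is plain. So the clamped one is probably spacer_b with its hole at -y.

**Plan:**
1. Push the clamp back with the fingers shut.
2. Grip the spacer lightly near its hole end, so it swings to hang with that end up.
3. Set it down to square it, grip it firmly and lift.

step_arm(increments=[[[0.015, -0.04, 0.025], 4], [[0.035, -0.083, 0.035], 8], [[0.055, -0.127, 0.035], 12], [[0.075, -0.171, 0.035], 16], [[0.095, -0.214, 0.035], 20.2]], hand=1, force=20)

```text
t: 0.6
ee_pos: [0.3032, 0.4261, 0.2403]
ee_rot: [0.067, -3.141, 0.0]
wrist_force: [0.6, 0.4, 0.3]
grip_width: 0.0575
```

step_arm(increments=[[[0.02, -0.044, 0], 0], [[0.04, -0.088, 0], 0], [[0.06, -0.132, 0], 0], [[0.08, -0.176, 0], 0], [[0.1, -0.214, 0], 0]])

```text
t: 1.1
ee_pos: [0.403, 0.2118, 0.2405]
ee_rot: [0.061, -3.141, -0.0]
wrist_force: [0.5, 0.9, -0.3]
grip_width: 0.0176
```

step_arm(increments=[[[0.019, -0.043, 0], 0], [[0.038, -0.086, 0], 0], [[0.057, -0.129, 0], 0], [[0.076, -0.172, 0], 0], [[0.094, -0.213, 0], 0]])

```text
t: 1.6
ee_pos: [0.497, -0.0009, 0.2406]
ee_rot: [-0.062, 3.141, 0.0]
wrist_force: [1.3, 1.2, 0.1]
grip_width: 0.0002
```

```bash
python3 - <<'E'
from h import *
f=np.load("jig.npz"); J=lambda p:np.append(f['o']+(p[0]*f['x']+p[1]*f['y'])/1000,p[2]/1000)
c=cams.camera_info("wrist"); im=cams.grab_frame("wrist")
pts=[J(p) for p in [(-25,-40,68),(-25,40,68),(25,40,68),(25,-40,68),(84,0,228),(84,0,187),(17,-44.5,28),(120,120,68)]]
R=cv2.Rodrigues(np.array(c['rvec']))[0];print(-R.T@c['tvec'],R[2])
q=proj(c,pts);print(q)
for p in q:
    if 0<p[0]<560 and 0<p[1]<420: cv2.circle(im,tuple(int(t) for t in p),3,(0,0,255),-1)
cv2.imwrite("pics/w1.png",im)
E
```

```text
[ 0.42894697 -0.00339538  0.41929738] [ 0.23806696  0.00974713 -0.97119983]
[[241.00791742 145.74710683]
 [321.80810947 145.81003373]
 [320.38760357 195.28396762]
 [242.27202333 195.22791124]
 [282.05476159 340.88442438]
 [281.75422753 306.96427432]
 [241.82804611 181.08506731]
 [391.39700923 280.81032019]]
```

View pics/w1.png

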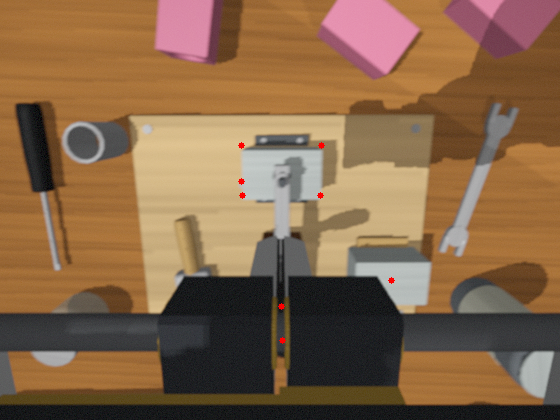

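The spacer's top face spans (243,149) to (323,201), 4–5 px off the dots, which puts the jig about 4 mm further in +x and 1–2 mm in +y. I'll use an origin of (0.480, 0.001) and push the handle now.

step_arm(increments=[[[0.0, 0.002, -0.03], 0], [[0.03, 0.003, -0.053], 0], [[0.045, 0.004, -0.053], 0], [[0.055, 0.004, -0.053], 0], [[0.065, 0.005, -0.054], 0]])

```text
t: 2.15
ee_pos: [0.5619, 0.006, 0.1864]
ee_rot: [0.062, -3.14, 0.0]
wrist_force: [-1.1, -0.2, 0.3]
grip_width: 0.0005
```

step_arm(increments=[[[0.01, 0, -0.001], 0], [[0.02, 0.001, -0.003], 0], [[0.032, 0.001, -0.006], 0], [[0.044, 0.002, -0.011], 0], [[0.056, 0.002, -0.018], 0]])

```text
t: 2.65
ee_pos: [0.6191, 0.0084, 0.1683]
ee_rot: [-0.063, 3.14, 0.0]
wrist_force: [-1.6, 0.1, 2.0]
grip_width: 0.0006
```

step_arm(increments=[[[0.012, 0, -0.008], 0], [[0.023, 0.001, -0.018], 0], [[0.032, 0.001, -0.029], 0], [[0.039, 0.001, -0.04], 0], [[0.044, 0.002, -0.051], 0]])

```text
t: 3.15
ee_pos: [0.6623, 0.0099, 0.1163]
ee_rot: [0.062, -3.141, 0.001]
wrist_force: [-0.2, -1.3, 1.2]
grip_width: 0.0005
```

step_arm(increments=[[[0.003, 0, -0.01], 0], [[0.004, 0, -0.017], 0], [[0.005, 0, -0.023], 0], [[0.005, 0, -0.027], 0], [[0.005, 0, -0.029], 0]])

```text
t: 3.65
ee_pos: [0.6667, 0.0102, 0.0883]
ee_rot: [-0.062, 3.141, -0.0]
wrist_force: [1.5, 0.7, 1.7]
grip_width: 0.0004
```

The clamp should be fully back. With jaws across x, the 177 mm gripper body would hit the upright clamp. So I'll lift the spacer by its ends, lay it on clear bench and regrip it there.

step_arm(increments=[[[0, 0, 0.045], 0], [[0, 0, 0.09], 0], [[0, 0, 0.135], 0], [[-0.015, -0.001, 0.165], 0], [[-0.06, -0.003, 0.165], 0]])

```text
t: 4.15
ee_pos: [0.6096, 0.0072, 0.2573]
ee_rot: [-0.063, 3.135, -0.0]
wrist_force: [0.2, -0.5, -0.0]
grip_width: 0.0005
```

step_arm(increments=[[[-0.045, -0.002, 0], 0], [[-0.09, -0.004, 0], 0], [[-0.127, -0.006, 0], 0], [[-0.127, -0.006, 0], 0]], hand=0)

```text
t: 4.55
ee_pos: [0.4758, 0.0007, 0.2538]
ee_rot: [0.062, -3.14, -0.004]
wrist_force: [0.0, 0.5, 0.2]
grip_width: 0.0294
```

```bash
python3 - <<'E'
from h import *
f=np.load("jig.npz"); o=np.array([.480,.001]); J=lambda p:np.append(o+(p[0]*f['x']+p[1]*f['y'])/1000,p[2]/1000)
s=r.read_state(); print(s['t'],s['ee_pos'],s['joint_pos'].round(2) if hasattr(s['joint_pos'],'round') else s['joint_pos'])
c=cams.camera_info("wrist"); im=cams.grab_frame("wrist")
pts=[J(p) for p in [(-25,-40,68),(-25,40,68),(25,40,68),(25,-40,68)]]
for p in proj(c,pts):
    cv2.circle(im,tuple(int(round(t)) for t in p),2,(0,0,255),-1)
t=cams.grab_frame("scene")[130:290,180:400]
t=cv2.resize(t,(560,407),interpolation=2)
cv2.imwrite("pics/w2.png",cv2.resize(np.vstack([im[:260],t[:340]]),None,fx=1,fy=1))
E
```

```text
4.55 [0.47581912 0.00074767 0.25376425] [-0.66  0.03  0.54  2.   -0.02  1.11  1.51]
```

View pics/w2.png

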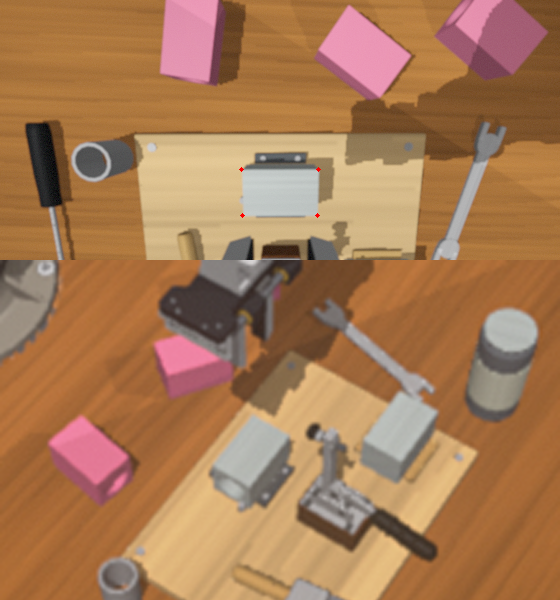

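The dots sit on the spacer's corners. The clamp is fully back with the handle flat, and the hole shows at the -y end, scene crop (232,490). Opening and descending over the spacer's ends.

step_arm(increments=[[[0.001, 0, -0.03], 0], [[0.001, 0, -0.06], 0], [[0.001, 0, -0.09], 0], [[0.001, 0, -0.12], 0], [[0.001, 0, -0.15], 0]], hand=0)

```text
t: 5.15
ee_pos: [0.4817, 0.001, 0.1021]
ee_rot: [-0.062, 3.141, -0.001]
wrist_force: [0.6, 0.9, 0.3]
grip_width: 0.0768
```

step_arm(increments=[[[0, 0, 0], 0], [[0, 0, 0], 0], [[0, 0, 0], 0]])

```text
t: 5.45
ee_pos: [0.4819, 0.0012, 0.1047]
ee_rot: [-0.062, 3.139, 0.0]
wrist_force: [1.0, 0.6, 0.1]
grip_width: 0.0938
```

step_arm(increments=[[[-0.001, 0, -0.02], 0], [[-0.001, 0, -0.04], 0], [[-0.001, 0, -0.06], 0], [[-0.001, 0, -0.07], 0], [[-0.001, 0, -0.07], 0]])

```text
t: 5.95
ee_pos: [0.4799, 0.0013, 0.0335]
ee_rot: [0.062, -3.141, 0.0]
wrist_force: [0.5, -0.1, 0.3]
grip_width: 0.0939
```

step_arm(increments=[[[0, 0, 0], 0], [[0, 0, 0], 0], [[0, 0, 0], 0], [[0, 0, 0], 0], [[0, 0, 0], 0]], hand=1, force=25)

```text
t: 6.45
ee_pos: [0.4805, 0.0014, 0.0345]
ee_rot: [-0.062, 3.139, 0.001]
wrist_force: [-1.1, 0.3, 9.8]
grip_width: 0.0797
```

step_arm(increments=[[[0, 0, 0.008], 0], [[0, 0, 0.02], 0], [[0, 0, 0.03], 0], [[0, 0, 0.03], 0]])

```text
t: 6.85
ee_pos: [0.4806, 0.0014, 0.0651]
ee_rot: [-0.062, 3.139, 0.001]
wrist_force: [-0.5, 0.9, -4.4]
grip_width: 0.0797
```

Lifted: it reads 4.4 N and an 80 mm width. I'll carry it to the clear bench at about (0.40, 0.40).

step_arm(increments=[[[0, 0, 0.03], 0], [[0, 0, 0.065], 0], [[0, 0, 0.1], 0], [[-0.004, 0.02, 0.105], 0], [[-0.01, 0.05, 0.105], 0]])

```text
t: 7.35
ee_pos: [0.4705, 0.0509, 0.17]
ee_rot: [-0.058, 3.138, 0.002]
wrist_force: [0.1, 1.2, -4.9]
grip_width: 0.0798
```

step_arm(increments=[[[-0.008, 0.04, 0], 0], [[-0.016, 0.08, 0], 0], [[-0.024, 0.12, 0], 0], [[-0.032, 0.16, 0], 0], [[-0.04, 0.2, 0], 0]])

```text
t: 7.85
ee_pos: [0.4289, 0.2528, 0.1685]
ee_rot: [0.063, -3.141, -0.0]
wrist_force: [1.0, 0.1, -5.1]
grip_width: 0.0797
```

step_arm(increments=[[[-0.008, 0.04, 0], 0], [[-0.016, 0.08, 0], 0], [[-0.024, 0.12, 0], 0], [[-0.03, 0.15, 0], 0], [[-0.03, 0.15, -0.02], 0]])

```text
t: 8.35
ee_pos: [0.3986, 0.4068, 0.1497]
ee_rot: [-0.071, 3.139, 0.006]
wrist_force: [1.3, -1.3, -5.0]
grip_width: 0.0796
```

```bash
python3 - <<'E'
from h import *
s=r.read_state(); print(s['t'],s['ee_pos'],np.round(s['joint_pos'],2),s['grip_width'],s['wrist_force'])
cv2.imwrite("pics/t3.png",np.vstack([cv2.resize(cams.grab_frame("scene")[60:260,200:480],None,fx=2,fy=2),cv2.resize(cams.grab_frame("top")[200:300,60:340],None,fx=2,fy=2)]))
E
```

```text
8.35 [0.39858763 0.40684588 0.14971817] [-1.15  0.32  0.3   1.92 -0.12  0.92  0.82] 0.07963023953757366 [ 1.27052717 -1.32006572 -4.96720855]
```

View pics/t3.png

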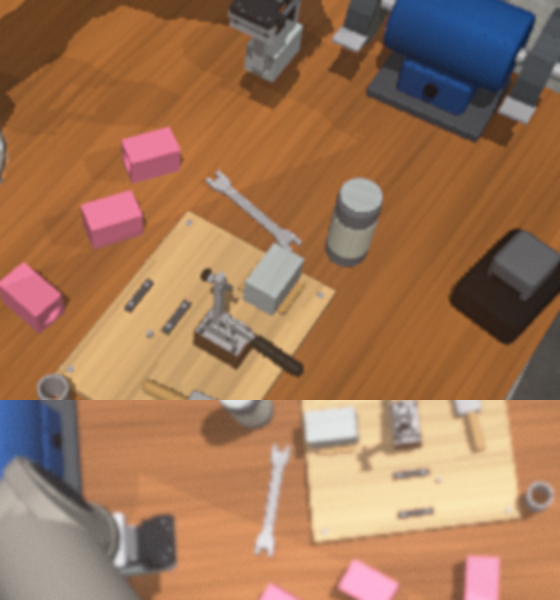

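The spacer is held level over clear bench, with nothing beneath or nearby. Lowering it.

step_arm(increments=[[[0, 0, -0.03], 0], [[0, 0, -0.06], 0], [[0, 0, -0.09], 0], [[0, 0, -0.115], 0], [[0, 0, -0.125], 0]])

```text
t: 8.95
ee_pos: [0.3993, 0.3995, 0.022]
ee_rot: [0.061, -3.139, 0.004]
wrist_force: [0.4, 0.4, -4.4]
grip_width: 0.0799
```

step_arm(increments=[[[0, 0, -0.003], 0], [[0, 0, -0.006], 0], [[0, 0, -0.008], 0], [[0, 0, -0.008], 0]])

```text
t: 9.35
ee_pos: [0.4002, 0.4017, 0.0164]
ee_rot: [-0.062, 3.14, 0.002]
wrist_force: [0.8, 0.2, -0.8]
grip_width: 0.0798
```

step_arm(increments=[[[0, 0, 0], 0], [[0, 0, 0], 0], [[0, 0, 0], 0], [[0, 0, 0], 0], [[0, 0, 0.01], 0]], hand=0)

```text
t: 9.85
ee_pos: [0.3992, 0.4007, 0.0249]
ee_rot: [0.063, -3.14, 0.002]
wrist_force: [-0.7, 0.3, 0.3]
grip_width: 0.0938
```

step_arm(increments=[[[0, 0, 0.04], 0], [[0, 0, 0.08], 0], [[0, 0, 0.11], -8], [[0, 0, 0.12], -16], [[0, 0, 0.12], -24]])

```text
t: 10.35
ee_pos: [0.4005, 0.402, 0.1483]
ee_rot: [0.601, 3.082, 0.006]
wrist_force: [-0.8, -0.2, -0.0]
grip_width: 0.0939
```

step_arm(increments=[[[0, 0, 0], -8], [[0, 0, 0], -16], [[0, 0, 0], -24], [[0, 0, 0], -32], [[0, 0, 0], -40]])

```text
t: 10.85
ee_pos: [0.3997, 0.4012, 0.1462]
ee_rot: [-1.619, -2.692, -0.001]
wrist_force: [0.2, 0.8, -0.6]
grip_width: 0.094
```

step_arm(increments=[[[0, -0.01, 0], -8], [[0.001, -0.02, 0], -16], [[0.001, -0.028, 0], -24], [[0.001, -0.028, 0], -26], [[0.001, -0.028, 0], -26]])

```text
t: 11.35
ee_pos: [0.4006, 0.3732, 0.1461]
ee_rot: [-2.177, -2.264, -0.0]
wrist_force: [0.3, 0.3, 0.7]
grip_width: 0.094
```

```bash
python3 - <<'E'
from h import *
s=r.read_state(); print(s['t'],s['ee_pos'],s['ee_rot'],np.round(s['joint_pos'],2),s['grip_width'])
c=cams.camera_info("wrist"); im=cams.grab_frame("wrist")
R=cv2.Rodrigues(s['ee_rot'])[0]; print("jaw",R[:,1])
P=s['ee_pos']
# expected spacer corners and grip point at top height
x=np.array([.9992,.0391]);y=np.array([-.0391,.9992]);o=np.array([.400,.4017])
pts=[np.append(o+a*.025*x+b*.040*y,.05) for a,b in((-1,-1),(-1,1),(1,1),(1,-1))]+[np.append(o-.028*y,.05),[P[0],P[1],.05]]
for i,p in enumerate(proj(c,pts)): cv2.circle(im,tuple(int(round(t)) for t in p),3,(0,0,255) if i<5 else (0,255,0),-1)
cv2.imwrite("pics/w4.png",im)
E
```

```text
11.35 [0.40062292 0.37321155 0.14608474] [-2.17723371e+00 -2.26410500e+00 -4.98633291e-04] [-1.41  0.33  0.66  1.98 -0.26  0.91 -0.57] 0.09401673109883375
jaw [ 9.99235121e-01  3.91044906e-02 -1.11625401e-04]
```

View pics/w4.png

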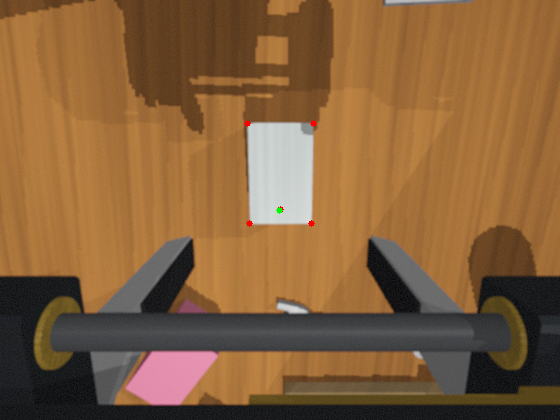

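Dots match the spacer's corners, and the green mark is on the planned grip point 12 mm from the hole end. Descending and gripping lightly.

step_arm(increments=[[[0.001, 0, -0.035], 0], [[0.001, 0, -0.07], 0], [[0.001, 0, -0.105], 0], [[0.001, 0, -0.128], 0], [[0.001, 0, -0.138], 0]])

```text
t: 11.9
ee_pos: [0.401, 0.3726, 0.0057]
ee_rot: [2.175, 2.267, -0.004]
wrist_force: [-0.6, -0.7, 0.0]
grip_width: 0.0942
```

step_arm(increments=[[[0, 0, 0], 0], [[0, 0, 0], 0], [[0, 0, 0], 0], [[0, 0, 0], 0], [[0, 0, 0], 0]], hand=1, force=6)

```text
t: 12.4
ee_pos: [0.4018, 0.3736, 0.0081]
ee_rot: [-2.176, -2.265, -0.002]
wrist_force: [-0.5, 0.1, 0.6]
grip_width: 0.0569
```

step_arm(increments=[[[0, 0, 0], 0], [[0, 0, 0], 0], [[0, 0, 0], 0], [[0, 0, 0.005], 0], [[0, 0, 0.01], 0]])

```text
t: 12.9
ee_pos: [0.4015, 0.373, 0.0176]
ee_rot: [2.177, 2.265, -0.001]
wrist_force: [-0.4, 0.3, -3.8]
grip_width: 0.0504
```

step_arm(increments=[[[0, 0, 0.015], 0], [[0, 0, 0.03], 0], [[0, 0, 0.045], 0], [[0, 0, 0.06], 0], [[0, 0, 0.075], 0]])

```text
t: 13.4
ee_pos: [0.4017, 0.3732, 0.094]
ee_rot: [-2.177, -2.265, -0.001]
wrist_force: [-0.2, 0.3, -4.8]
grip_width: 0.0498
```

```bash
python3 - <<'E'
from h import *
s=r.read_state(); print(s['t'],s['ee_pos'],s['moment'],s['wrist_force'],s['grip_width'])
cv2.imwrite("pics/s5.png",np.hstack([cv2.resize(cams.grab_frame("scene")[40:140,290:390],None,fx=4,fy=4),cams.grab_frame("wrist")[:400,100:460]]))
E
```

```text
13.4 [0.40171625 0.37323751 0.09402838] [-0.03877273  0.05620051  0.01077219] [-0.21360496  0.25528853 -4.78004614] 0.049830118201648115
```

View pics/s5.png

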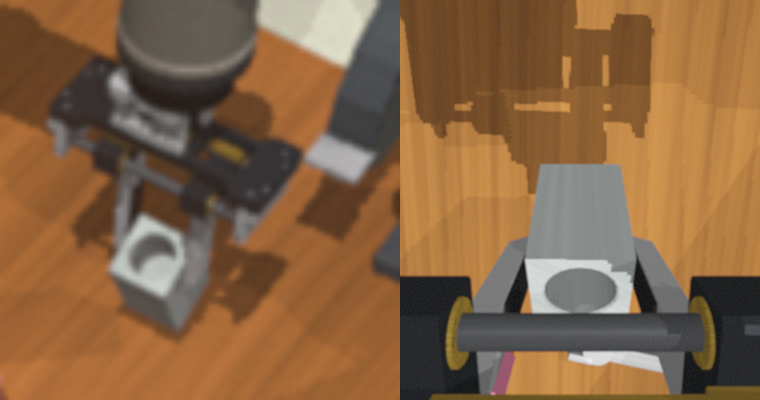

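It swung to hang with the blind hole up, visible in both views. I'll set it down lightly on its plain end to square it, grip firmly, then lift.

step_arm(increments=[[[0, 0, -0.015], 0], [[0, 0, -0.03], 0], [[0, 0, -0.04], 0], [[0, 0, -0.044], 0], [[0, 0, -0.046], 0]])

```text
t: 14.0
ee_pos: [0.4013, 0.3727, 0.0447]
ee_rot: [2.177, 2.265, -0.003]
wrist_force: [-3.2, 0.6, 10.2]
grip_width: 0.0502
```

step_arm(increments=[[[0, 0, -0.001], 0], [[0, 0, -0.002], 0], [[0, 0, -0.002], 0], [[0, 0, -0.002], 0]])

```text
t: 14.4
ee_pos: [0.4013, 0.3729, 0.043]
ee_rot: [2.177, 2.265, -0.003]
wrist_force: [-2.5, 1.4, 5.5]
grip_width: 0.05
```

step_arm(increments=[[[0, 0, 0.001], 0], [[0, 0, 0.001], 0], [[0, 0, 0.001], 0]], hand=0.38)

```text
t: 14.7
ee_pos: [0.4017, 0.3728, 0.0449]
ee_rot: [2.177, 2.265, -0.001]
wrist_force: [0.4, 0.1, -0.7]
grip_width: 0.0579
```

step_arm(increments=[[[0, 0, 0], 0], [[0, 0, 0], 0], [[0, 0, 0], 0], [[0, 0, 0], 0], [[0, 0, 0], 0]], hand=1, force=35)

```text
t: 15.2
ee_pos: [0.4016, 0.3731, 0.0453]
ee_rot: [-2.177, -2.265, 0.001]
wrist_force: [-0.5, -0.6, -4.3]
grip_width: 0.0498
```

step_arm(increments=[[[0, 0, 0.01], 0], [[0, 0, 0.04], 0], [[0, 0, 0.08], 0], [[0, 0, 0.12], 0], [[0, 0, 0.16], 0]])

```text
t: 15.7
ee_pos: [0.4017, 0.3726, 0.2076]
ee_rot: [2.178, 2.264, -0.0]
wrist_force: [-0.4, 0.5, -4.0]
grip_width: 0.0496
```

step_arm(increments=[[[0, 0, 0.02], 0], [[0, 0, 0.03], 0], [[0, 0, 0.03], 0], [[0, 0, 0.03], 0], [[0, 0, 0.03], 0]])

```text
t: 16.2
ee_pos: [0.4012, 0.3727, 0.2342]
ee_rot: [2.177, 2.265, -0.003]
wrist_force: [-0.3, -0.7, -5.1]
grip_width: 0.0499
```

```bash
python3 - <<'E'
from h import *
s=r.read_state(); print(s['t'],s['ee_pos'],s['wrist_force'],s['grip_width'],np.abs(s['qvel']).max())
c=cams.camera_info("wrist"); im=cams.grab_frame("wrist"); np.save("w6.npy",im)
P=s['ee_pos']; jx=np.array([.9992,.0391,0]); jy=np.array([-.0391,.9992,0])
# expected upright spacer: bottom ~62 mm below the grasp point; draw its 8 corners
g=P+[0,0,.019]; zb=g[2]-.062
pts=[g*[1,1,0]+a*.025*jx+b*.025*jy+[0,0,z] for z in (zb,zb+.08) for a in(-1,1) for b in(-1,1)]
for p in proj(c,pts): cv2.circle(im,tuple(int(round(t)) for t in p),3,(0,0,255),-1)
cv2.imwrite("pics/s6.png",np.hstack([cv2.resize(cams.grab_frame("scene")[30:170,270:370],None,fx=3,fy=3),im]))
E
```

```text
16.2 [0.40119667 0.37267023 0.23416491] [-0.30231758 -0.72182687 -5.07917515] 0.04993133012243236 0.0032907036813842874
```

View pics/s6.png

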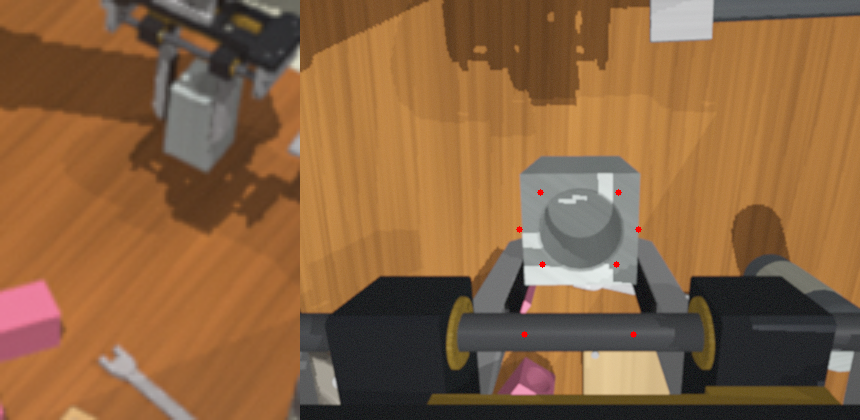

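The spacer is now tilted: its hole face, rows 172–283, leans towards the camera. Measuring the tilt from the face's corners.

```bash
python3 - <<'E'
from h import *
c=cams.camera_info("wrist"); s=r.read_state()
K=np.array([[c['fx'],0,c['cx']],[0,c['fy'],c['cy']],[0,0,1.]])
# hole face: corners minus 300 px offset of stacked picture
im=np.float32([[221,172],[338,172],[339,283],[223,285]])
ob=np.float32([[-25,25,0],[25,25,0],[25,-25,0],[-25,-25,0]])/1000
R=cv2.Rodrigues(np.array(c['rvec']))[0]
n,rv,tv,err=cv2.solvePnPGeneric(ob,im,K,None,flags=cv2.SOLVEPNP_IPPE)
for a,t,e in zip(rv,tv,err):
    nz=R.T@cv2.Rodrigues(a)[0][:,2]; ctr=R.T@(t.ravel()-c['tvec'])
    print(nz.round(3),np.degrees(np.arccos(nz[2])).round(1),(ctr-s['ee_pos']).round(4),e.ravel())
print(-R.T@c['tvec']-s['ee_pos'],R[2])
# previous picture s5: face visible side: top edge row 258 cols 226-336, bottom row 165 cols 240-320
E
```

```text
[-0.014  0.015  1.   ] 1.1 [-0.0003  0.024   0.035 ] [1.4459591]
[-0.01   0.553  0.833] 33.6 [-0.0003  0.0262  0.0346] [2.5067527]
[-0.00186811  0.06927904  0.17861375] [ 0.00841897 -0.23965497 -0.97082162]
```

```bash
python3 - <<'E'
from h import *
c=cams.camera_info("wrist"); s=r.read_state(); P=s['ee_pos']
jx=np.array([.9992,.0391,0])
for nm,n,ct in(("up",np.array([0,0,1.]),np.array([-.0003,.024,.035])),("tilt",np.array([-.01,.553,.833]),np.array([-.0003,.0262,.0346]))):
    v=np.cross(n,jx)
    pts=[P+ct+a*.025*jx+b*.025*v-d*n for d in(0,.08) for a,b in((-1,1),(1,1),(1,-1),(-1,-1))]
    for cam in("wrist","scene"): print(nm,cam,proj(cams.camera_info(cam),pts).round().astype(int).tolist())
im=np.load("w6.npy"); g=cv2.cvtColor(im,cv2.COLOR_BGR2GRAY); print(g[145:185,280].tolist()); print(im[160,225:345:5,2].tolist())
E
```

```text
up wrist [[219, 172], [341, 172], [336, 284], [224, 284], [241, 154], [320, 154], [318, 230], [243, 230]]
up scene [[336, 49], [351, 56], [342, 66], [327, 59], [333, 70], [348, 77], [339, 87], [324, 80]]
tilt wrist [[225, 172], [336, 172], [342, 284], [218, 284], [242, 224], [316, 224], [319, 301], [238, 301]]
tilt scene [[335, 54], [350, 60], [344, 61], [328, 54], [325, 80], [339, 87], [333, 88], [318, 81]]
[147, 144, 146, 146, 149, 148, 147, 146, 146, 147, 139, 129, 117, 111, 114, 112, 114, 113, 111, 110, 111, 114, 115, 111, 114, 114, 114, 118, 126, 139, 147, 149, 147, 149, 149, 151, 148, 151, 151, 152]
[177, 193, 163, 111, 110, 110, 113, 113, 113, 110, 109, 108, 106, 108, 107, 109, 109, 106, 107, 107, 174, 202, 198, 192]
```

The upright solution (1.1°) predicts the bottom edge at row 154, cols 241–320, and I see 156 and 240–325, so it is upright. The tilted solution would hide that side face. The grip is 24 mm off-centre near one edge though, so I'll set it down, regrip centrally and lift.

step_arm(increments=[[[0, 0, -0.045], 0], [[0, 0, -0.09], 0], [[0, 0, -0.135], 0], [[0, 0, -0.17], 0], [[0, 0, -0.182], 0]])

```text
t: 16.8
ee_pos: [0.4003, 0.3713, 0.0499]
ee_rot: [2.176, 2.264, -0.009]
wrist_force: [0.9, 0.8, -4.5]
grip_width: 0.0497
```

step_arm(increments=[[[0, 0, -0.003], 0], [[0, 0, -0.006], 0], [[0, 0, -0.007], 0], [[0, 0, -0.007], 0]])

```text
t: 17.2
ee_pos: [0.4021, 0.3739, 0.0476]
ee_rot: [-2.176, -2.265, -0.003]
wrist_force: [-0.2, -0.6, -4.0]
grip_width: 0.0498
```

step_arm(increments=[[[0, 0, -0.001], 0], [[0, 0, -0.002], 0], [[0, 0, -0.002], 0]])

```text
t: 17.5
ee_pos: [0.4019, 0.3736, 0.0452]
ee_rot: [-2.176, -2.265, -0.001]
wrist_force: [-3.3, -1.6, 7.6]
grip_width: 0.0496
```

step_arm(increments=[[[0, 0, -0.001], 0], [[0, 0, -0.002], 0], [[0, 0, -0.002], 0]])

```text
t: 17.8
ee_pos: [0.4019, 0.3739, 0.0445]
ee_rot: [-2.175, -2.264, -0.002]
wrist_force: [-11.9, -8.2, 39.3]
grip_width: 0.0495
```

Down and in contact. Releasing, shifting 24 mm and regripping.

step_arm(increments=[[[0, 0, 0.002], 0], [[0, 0, 0.002], 0]])

```text
t: 18.0
ee_pos: [0.4019, 0.3735, 0.0449]
ee_rot: [-2.177, -2.265, -0.001]
wrist_force: [0.7, -0.2, -3.8]
grip_width: 0.05
```

step_arm(increments=[[[0, 0, 0], 0], [[0, 0, 0], 0], [[0, 0, 0], 0], [[0, 0, 0], 0]], hand=0)

```text
t: 18.4
ee_pos: [0.4018, 0.3732, 0.0444]
ee_rot: [2.177, 2.265, 0.0]
wrist_force: [0.1, -0.4, -0.6]
grip_width: 0.0786
```

step_arm(increments=[[[0, 0.008, 0], 0], [[0, 0.016, 0], 0], [[-0.001, 0.024, 0], 0], [[-0.001, 0.024, 0], 0]])

```text
t: 18.8
ee_pos: [0.4004, 0.3988, 0.0444]
ee_rot: [-2.175, -2.267, -0.001]
wrist_force: [-0.4, 0.1, -0.2]
grip_width: 0.0941
```

```bash
python3 - <<'E'
from h import *
s=r.read_state(); print(s['t'],s['ee_pos'],s['wrist_force'],s['grip_width'])
c=cams.camera_info("wrist"); im=cams.grab_frame("wrist")
P=s['ee_pos']*[1,1,0]; jx=np.array([.9992,.0391,0]); jy=np.array([-.0391,.9992,0])
for p in proj(c,[P+a*.025*jx+b*.025*jy+[0,0,z] for z in(0,.08) for a in(-1,1) for b in(-1,1)]): cv2.circle(im,tuple(int(round(t)) for t in p),3,(0,0,255),-1)
cv2.imwrite("pics/s7.png",im)
E
```

```text
18.8 [0.40037462 0.39884755 0.04435179] [-0.38560324  0.10328818 -0.21362653] 0.0940993791497941
```

View pics/s7.png

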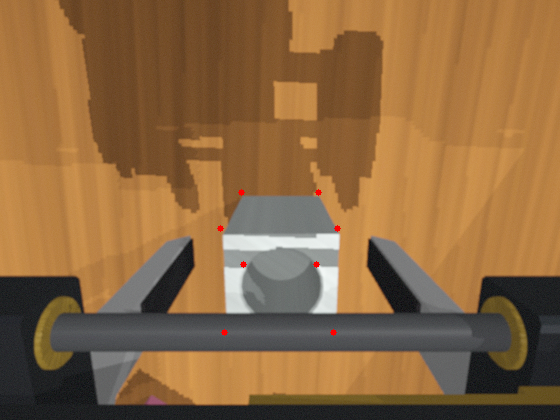

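It stands upright with the hole up, and the gripper is centred on it within about 3 mm. Gripping firmly and lifting.

step_arm(increments=[[[0, -0.002, 0], 0], [[0, -0.002, 0], 0], [[0, -0.002, 0], 0], [[0, -0.002, 0], 0], [[0, -0.002, 0], 0]], hand=1, force=35)

```text
t: 19.35
ee_pos: [0.4008, 0.3951, 0.0445]
ee_rot: [-2.177, -2.265, -0.0]
wrist_force: [-0.3, -0.3, -0.4]
grip_width: 0.0578
```

step_arm(increments=[[[0, 0, 0], 0], [[0, 0, 0], 0], [[0, 0, 0], 0], [[0, 0, 0.01], 0], [[0, 0, 0.03], 0]])

```text
t: 19.85
ee_pos: [0.3999, 0.3943, 0.074]
ee_rot: [2.177, 2.265, -0.005]
wrist_force: [-0.4, 0.6, -4.4]
grip_width: 0.0496
```

step_arm(increments=[[[0, 0, 0.035], 0], [[0, 0, 0.07], 0], [[0, 0, 0.105], 0], [[0, 0, 0.135], 0], [[0, 0, 0.15], 0]])

```text
t: 20.35
ee_pos: [0.4013, 0.3954, 0.2272]
ee_rot: [-2.177, -2.264, -0.004]
wrist_force: [0.8, -0.3, -3.9]
grip_width: 0.0498
```

step_arm(increments=[[[0, 0, 0], 0], [[0, 0, 0], 0], [[0, 0, 0], 0], [[0, 0, 0], 0], [[0, 0, 0], 0]])

```text
t: 20.85
ee_pos: [0.4006, 0.3949, 0.2236]
ee_rot: [2.177, 2.264, -0.002]
wrist_force: [-0.1, -0.6, -3.9]
grip_width: 0.05
```

```bash
python3 - <<'E'
from h import *
s=r.read_state(); print(s['t'],s['ee_pos'],s['wrist_force'],s['grip_width'],np.abs(s['qvel']).max())
c=cams.camera_info("wrist"); im=cams.grab_frame("wrist")
P=s['ee_pos']-[0,0,.0445]; jx=np.array([.9992,.0391,0]); jy=np.array([-.0391,.9992,0])
for p in proj(c,[P+a*.025*jx+b*.025*jy+[0,0,z] for z in(0,.08) for a in(-1,1) for b in(-1,1)]): cv2.circle(im,tuple(int(round(t)) for t in p),3,(0,0,255),-1)
cv2.imwrite("pics/s8.png",np.hstack([cv2.resize(cams.grab_frame("scene")[40:320,180:420],None,fx=1.5,fy=1.5),im[:,100:460]]))
E
```

```text
20.85 [0.400568   0.3948645  0.22362581] [-0.12645301 -0.64472533 -3.94971492] 0.04996462242516744 0.005702876369423052
```

The picture allowance is used up, so I'll compare the spacer's edge rows by number with the standing picture.

```bash
python3 - <<'E'
from h import *
a=cv2.cvtColor(cv2.imread("pics/s7.png"),cv2.COLOR_BGR2GRAY)
c=cams.camera_info("wrist"); s=r.read_state(); im=cams.grab_frame("wrist"); b=cv2.cvtColor(im,cv2.COLOR_BGR2GRAY)
for n,g in(("standing",a),("held",b)):
    p=cv2.blur(g,(9,1))[170:312,300].astype(int); d=p[3:]-p[:-3]
    print(n,[(i+171,int(d[i])) for i in range(1,len(d)-1) if abs(d[i])>15 and abs(d[i])>=abs(d[i-1]) and abs(d[i])>abs(d[i+1])])
P=s['ee_pos']-[0,0,.0445]; jy=np.array([-.0391,.9992,0])
for dy in(.025,.029): print(dy,proj(c,[P+dy*jy,P+dy*jy+[0,0,.08]]).round(1).tolist())
# other things vs the first picture
t0=cv2.imread("pics/top0.png"); t1=cams.grab_frame("top"); d=cv2.absdiff(t0,t1).max(2)
for nm,(x,y,w,h) in dict(waiting=(210,202,32,24),brush=(282,182,24,46),wrench=(186,220,20,60),oil=(165,183,32,32),jar=(326,166,24,30),tube=(321,238,18,20),driver=(342,198,18,64),hammer=(386,222,80,80)).items(): print(nm,float(np.percentile(d[y:y+h,x:x+w],95)))
print(s['t'])
E
```

```text
standing [(233, 30), (237, 76), (247, -78)]
held [(190, -30), (224, 29), (232, 23), (237, 57), (244, -62)]
0.025 [[279.2, 191.7], [278.5, 228.0]]
0.029 [[279.2, 185.6], [278.5, 219.0]]
waiting 5.0
brush 5.0
wrench 6.0
oil 6.0
jar 6.0
tube 6.0
driver 6.0
hammer 6.0
20.95
```

The held spacer's edges are at rows 190 and about 228, against 191.7 and 228.0 expected for upright. Bystanders and the waiting spacer are unchanged. Handing in.

```bash
python3 -c "
from plant import r
print(r.sign_off()); print(r.read_state()['t'])"
```

```text
the job is handed in; nothing more can be done
None
the job is handed in; nothing more can be done
```

The spacer that was clamped is held still in the gripper with its blind hole facing straight up, its centre about 22 cm above the bench. I handed the job in at about 21 s; the sign-off gives no verdict.

**What I did:**
- I pushed the clamp handle fully back with the fingers shut.
- I lifted the spacer out by its ends and laid it on clear bench.
- I gripped it lightly near the hole end so it swung to hang hole up, stood it on its plain end, and regripped it centrally at 35 N.

**Last checks:**
- **Grip:** the opening is 50.0 mm, the load is 3.9 N against about 4.1 N for the spacer's weight, and the joint speeds are close to zero.
- **Upright:** in the wrist image the spacer's bottom and top edges are at rows 190 and about 228. An upright spacer would show them at 191.7 and 228.0.
- **Other things:** the top view shows no change from the start at the waiting spacer, brush, wrench, oil can, jar, tube, screwdriver or hammer. I did not recheck the clamp after the spacer came out; it looked fully open in the scene picture at that point.

**What went less well:**
- The first firm grip was about 24 mm off-centre, so I set the spacer down again and regripped it.
- While setting it down that second time, the wrist force briefly reached 39 N through the fingers. The arm-pressing limit is 40 N and the wrist limit 120 N.
- I had used all 12 picture views by the end, so the final check was by numbers only.

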